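Push the shell-rinsing splash window up to its height pointer

TASK

Push the splash window of the shell-rinsing guard up with your fingertips from beneath its lip until the lip is level with the steel pointer plate clamped on the frame's post, then take your fingers away and leave the window standing there. Push only from beneath: do not pinch the lip or press on its rubber-covered top, and do not pick up or disturb the shell, the brush and the bowl nearby.

Things in the scene. Friction and masses are not known exactly. Their poses are not given: they have to be found in the camera images.
- guard: Fixed splash guard on the bench: two 30 mm square aluminium posts, 460 mm high, centred 215 mm left and right, with a top rail and flat feet. Origin on the bench midway between them; x points from front (robot's side) to back, y to the left post, z up. A steel sill panel 90 mm high stands at x = 5 to 11 mm between the posts. A dark counterweight behind the right post sinks as the window rises.
- sash (a joint): Height of the sliding window above its closed position, m: 0 closed, grows as the window rises straight up, 0.185 at the upper stop. Counterweighted, so about 2 to 7 N upward at the lip moves it, and it stays where it is left (friction, no coasting).
- lip_edge (a point): Middle of the lower front edge of the window's lip, a level steel plate 5 mm thick and 460 mm long (y) along the foot of the clear window (385 x 170 mm). It stands out to the front: its underside, free to push, reaches from here 40 mm back along +x. Axes as the guard's. This edge is 58 mm in front of the guard's origin and, closed, 100 mm above the bench; the bench below it is free.
- lip_top: The black rubber strip covering the top of the lip (450 x 34 x 4 mm, begins 4 mm behind the front edge); not to be pressed. It moves with the window; same origin and axes as lip_edge.
- mark (a point): Lower front inner corner of the level steel pointer plate (40 mm deep, 55 mm long, 9 mm thick like the lip with its rubber) on a dark clamp on the left post, 10 mm past the lip's left end. It never moves. The window is at its marked height when lip_edge is as high as this point: the two undersides are then level. Axes as the guard's.
- shell: A scallop shell, 100 mm across, 17 mm high, lying loose on the bench before the guard, left of the middle. Origin: centre of its underside.
- brush: A flat cleaning brush, 190 mm long, lying loose on the bench before the guard, right of the middle, handle towards the robot. Origin under its middle.
- bowl: A steel bowl, 124 mm across and 55 mm high, loose on the bench before the guard, left of the middle, nearer the robot than the shell. Origin: centre of its underside.

How it is judged:
By the outcome, as a careful person would: the job done as asked, in the order asked, and still so for the second after the job is handed in, with the robot touching nothing.
It also fails if it takes over 54 s, if anything falls off the work surface, if the arm or the gripper's body presses on something with over 40 N, if the wrist force passes 120 N, or if a joint passes its speed limit or range.

ROBOT

A 7-joint arm with a two-finger parallel gripper is mounted at the origin on the work surface. World frame = base frame: x ahead of the robot, y to its left, z up, the work surface at z = 0. Lengths are in m, angles in rad, forces in N, time in s.
With the tool pointing down it reaches from about 0.4 to 0.9 m from the base axis. Payload 5.5 kg.
Tool frame: the origin (TCP) lies at the very end of the fingers, on their centre line; the grasp point (between the pads) lies 19 mm behind it (bot.grip_point_offset is the z of the grasp point in the tool frame, in m); z points along the fingers, y is the line along which they close (so a half turn about z gives the same grasp; the last joint's range is limited). The gripper opens to 85 mm and grips with 20 to 120 N. Pads are 22 mm wide; open, the fingers measure 114 mm over their backs; the gripper's body (76 mm by 85 mm) begins 54 mm behind the grasp point. The pads swing forward as they close: fully open they stand 13 mm farther back than shut.
Start: joints at [-1.012, 0.501, -0.427, 1.55, 0.221, 1.138, -0.21], TCP at [0.189, 0.622, 0.231] pointing down, gripper open.
Joint ranges: [-2.88, 2.88], [-0.31, 2.03], [-1.54, 1.56], [0.2, 2.42], [-1.41, 4.55], [0.19, 2.02], [-2.57, 2.57]. Speed limits (rad/s): [2.57, 2.57, 3.14, 3.14, 3.14, 3.14, 3.14].

INTERFACE

Orientations are given as [roll, pitch, yaw] about the fixed x, y, z axes, in that order (R = Rz(yaw) Ry(pitch) Rx(roll)).
In Python, from plant import get_state, eyes, bot gives the robot as it stands.
- The arm moves only by the shell command python3 -m handwheel 'ROWS' [FORCE]. ROWS is JSON, a list of rows, each a list of 7 numbers: the shift along the tool's x, y, z in m, then the turn, a rotation vector about the tool's x, y, z in degrees, then the opening, from 0 (shut) to 1 (fully open). A call has 1 to 12 rows; each row is the pose to reach, as a shift and turn from the pose commanded when the call began, along the tool's axes at that moment; what a row does not reach only later rows make up. A row lasts 1/10 s, in which the tool goes at most 50 mm and 8.59 degrees, less where a joint would pass 70% of its speed; a pose out of reach is approached as far as the arm can. A call with a gripper value outside its range is refused whole. The fingers move at their own pace and stop on an object; FORCE is the grip in N (left out, the last holds). Time passes only in rows, so rows that repeat a pose let the fingers close. It gives the time, the measured TCP pose, the force, the opening and the grip force at its end, in the units of the state.
- get_state(): the state, without advancing time (a new reading comes with each control period).
- eyes.get_image(name): name is "scene" or "top" or "wrist"; returns a dict with "image" (400x640x3 uint8, red, green, blue), "fx", "fy", "cx", "cy" (pixels), "dist" ([k1, k2, p1, p2, k3] as OpenCV has them; the pictures are not rectified), "R" (3x3) and "t" (3): a world point X has camera coordinates R X + t. Camera axes: x right, y down, z forward; pixel columns grow to the right and rows downward; lengths in m; the calibration is good to about 2 mm. A picture is of the moment at which its call begins. There is no depth.
- bot.sign_off(): hands the job in; it is judged then, once.
The state is a dict: "t": time; "joint_positions": joint angles; "joint_vel": joint speeds; "tau": joint torques, N m; "tool_pos": TCP position; "eef_rot": TCP orientation; "wrist_force": force on the tool from outside, world axes, zero at the start; "torque": the same for the moment, N m; "finger_gap": finger opening in m; "finger_force": force on a finger pad.
Only numpy, scipy, OpenCV 4.12 (cv2) and the standard library are available. Lean on these libraries where they do the work, as an engineer would, in place of code of your own. Each camera call takes 0.05 s, during which the arm holds its last target. There are 200 camera calls.

## Working session

There is one attempt and no reset: what is moved stays moved. The work goes in short steps, Python scripts to look and compute and a shell command to move; the robot and the scene stay as the last step left them, time stands still between calls to the robot, and variables do not carry over. Pictures are saved under pics/ and viewed, at most 10 in all, crops included, and the job is handed in when it is done.

```bash
ls; mkdir -p pics; python3 - <<'E'
from plant import get_state, eyes, bot
import cv2,numpy as np
s=get_state();print(s['t'],s['tool_pos'],s['eef_rot'],s['wrist_force'],s['finger_gap'])
for n in('scene','top'):
    d=eyes.get_image(n);cv2.imwrite(f'pics/{n}0.png',d['image'][:,:,::-1])
    print(n,d['fx'],d['fy'],d['cx'],d['cy'],d['dist'],np.round(-np.array(d['R']).T@d['t'],3))
E
```

```text
pics
0.0 [0.1893285  0.62108421 0.23024365] [-3.13961643e+00 -7.71621960e-05  2.84582803e+00] [ 0.61124502 -0.9798698   1.2720605 ] 0.08516135205240094
scene 381.43670608289665 381.43670608289665 312.74906066347864 194.46463840317494 [-0.08974382  0.          0.          0.          0.        ] [0.572 0.508 0.903]
top 480.74176335596064 480.74176335596064 308.2828556225689 203.016147362917 [0.01005128 0.         0.         0.         0.        ] [0.491 0.061 1.299]
```

View pics/scene0.png

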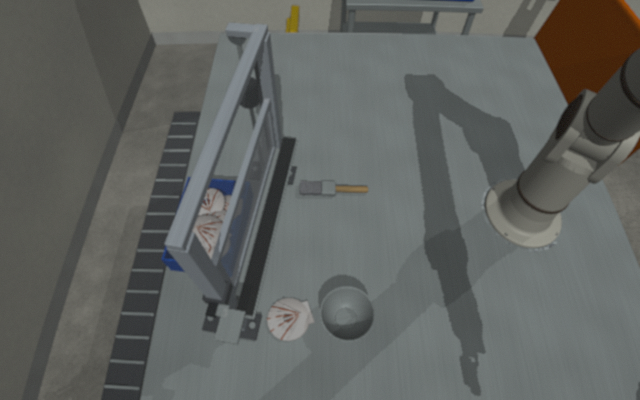

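View pics/top0.png

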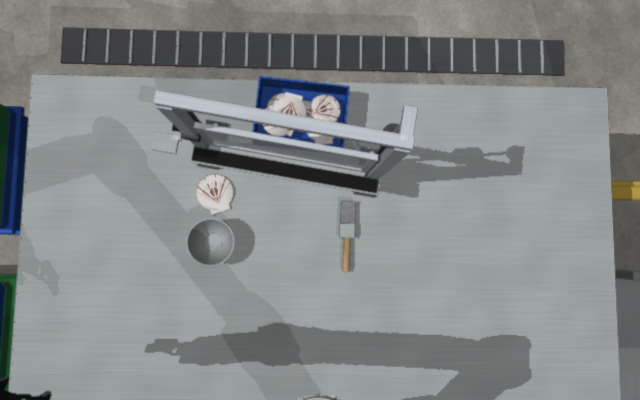

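The scene view shows the guard on the left, with the rubber strip running from about (290,140) to (245,310) and the pointer plate near (232,322). In the top view the strip runs from (192,152) to (379,188) and the plate is near (165,143). The shell is at (215,192), the bowl at (211,242) and the brush at (347,235). Next I'll enlarge both views.

```bash
python3 - <<'E'
import cv2,numpy as np
a=cv2.imread('pics/scene0.png')[270:350,190:290]
b=cv2.imread('pics/top0.png')[120:205,140:400]
a=cv2.resize(a,None,fx=4,fy=4,interpolation=cv2.INTER_CUBIC);b=cv2.resize(b,None,fx=3,fy=3,interpolation=cv2.INTER_CUBIC)
c=np.zeros((585,800,3),np.uint8);c[:320,:400]=a;c[325:325+b.shape[0],:780]=b
a2=cv2.imread('pics/scene0.png')[120:200,250:350];c[:320,400:]=cv2.resize(a2,None,fx=4,fy=4,interpolation=cv2.INTER_CUBIC)
cv2.imwrite('pics/crop.png',c)
E
```

```text
(no output)
```

View pics/crop.png

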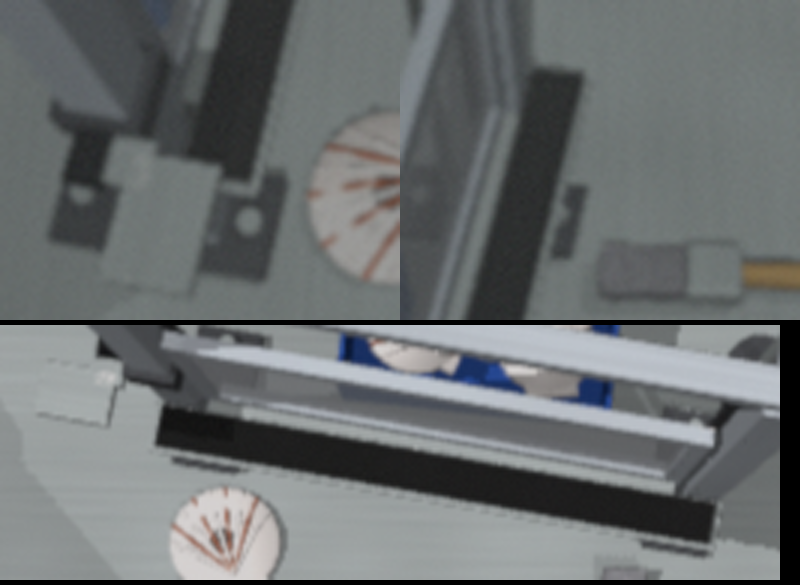

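The enlarged crops show the strip corners and the pointer plate's top corners clearly in both views. In the top view, the strip's front-left corner is at (191.7,160.3), its front-right corner at (377.3,192.3), and the plate's front inner corner at (176,153.3). In the scene view, the same points are at (253,315.8), (295.5,138) and (245,311). I'll triangulate from these.

```bash
cat > h.py <<'E'
from plant import get_state, eyes, bot
import cv2,numpy as np
def cam(n):
    d=eyes.get_image(n);K=np.array([[d['fx'],0,d['cx']],[0,d['fy'],d['cy']],[0,0,1]]);return K,np.array(d['dist']),np.array(d['R']),np.array(d['t']),d['image']
def norm(c,uv): return cv2.undistortPoints(np.array(uv,float).reshape(-1,1,2),c[0],c[1]).reshape(-1,2)
def tri(c1,p1,c2,p2):
    X=cv2.triangulatePoints(np.c_[c1[2],c1[3]],np.c_[c2[2],c2[3]],norm(c1,p1).T,norm(c2,p2).T);return (X[:3]/X[3]).T
def plane(c,uv,z):
    r=np.c_[norm(c,uv),np.ones(len(uv))]@c[2];o=-c[2].T@c[3];return o+r*((z-o[2])/r[:,2])[:,None]
def proj(c,X): return cv2.projectPoints(np.array(X,float),cv2.Rodrigues(c[2])[0],c[3],c[0],c[1])[0].reshape(-1,2)
E
python3 - <<'E'
from h import *
np.set_printoptions(precision=4,suppress=True)
t=cam('top');s=cam('scene')
T=[(191.7,160.3),(377.3,192.3),(194.3,146.7),(378.7,180),(176,153.3),(152.3,149),(155.7,132.3)]
S=[(253,315.75),(295.5,138),(237.5,308.75),(283.75,136.5),(245,311.25),(238,343.25),(215.75,340)]
X=tri(t,T,s,S);print(X);print(proj(t,X)-T)
print('top on z=.109',plane(t,T[:4],.109));v=X[1]-X[0];print(np.arctan2(v[1],v[0])*57.3+90,np.linalg.norm(v))
print('objs',plane(t,[(215,192),(211,242),(347,200),(347,270)],.02), plane(s,[(289,319)],.01))
E
```

```text
[[ 0.6954  0.3191  0.1495]
 [ 0.6261 -0.1285  0.155 ]
 [ 0.7246  0.3103  0.1666]
 [ 0.6559 -0.1314  0.1573]
 [ 0.6949  0.3341  0.2395]
 [ 0.7032  0.3876  0.2363]
 [ 0.7422  0.3827  0.2332]]
[[-0.0116  0.2255]
 [-0.0047  0.0542]
 [-0.0116  0.4867]
 [ 0.0031 -0.0483]
 [-0.0006  0.0164]
 [-0.0129  0.4194]
 [ 0.0038  0.285 ]]
top on z=.109 [[ 0.7032  0.3281  0.109 ]
 [ 0.6316 -0.1361  0.109 ]
 [ 0.7377  0.323   0.109 ]
 [ 0.6627 -0.1396  0.109 ]]
-8.814582734317469 0.452929894697234
objs [[ 0.6348  0.2832  0.02  ]
 [ 0.5019  0.2892  0.02  ]
 [ 0.6199 -0.0695  0.02  ]
 [ 0.434  -0.0711  0.02  ]] [[0.6334 0.2905 0.01  ]]
```

The lip underside is at about 0.144, so the window is already partly up. The mark is at about 0.228, and the guard's yaw is about -8.8°. Next I'll check what the robot module offers, then work out the approach.

```bash
python3 - <<'E'
from h import *
print([a for a in dir(bot) if a[0]!='_'])
np.set_printoptions(precision=4,suppress=True)
from scipy.spatial.transform import Rotation as Ro
s=get_state();R=Ro.from_euler('xyz',s['eef_rot']).as_matrix();print(R)
print('shift to (.48,.12,.25)',R.T@(np.array([.48,.12,.25])-s['tool_pos']))
E
```

```text
['Unreachable', 'grip_point_offset', 'sign_off']
[[-0.9566  0.2915 -0.0004]
 [ 0.2915  0.9566 -0.0011]
 [ 0.0001 -0.0011 -1.    ]]
shift to (.48,.12,.25) [-0.4241 -0.3949 -0.0189]
```

```bash
python3 -m handwheel '[[-0.035,-0.033,-0.01,0,0,0,0],[-0.07,-0.066,-0.02,0,0,0,0],[-0.105,-0.1,-0.02,0,0,0,0],[-0.14,-0.132,-0.02,0,0,0,0],[-0.175,-0.165,-0.02,0,0,0,0],[-0.21,-0.2,-0.02,0,0,0,0],[-0.25,-0.23,-0.02,0,0,0,0],[-0.285,-0.265,-0.02,0,0,0,0],[-0.32,-0.3,-0.02,0,0,0,0],[-0.355,-0.33,-0.02,0,0,0,0],[-0.39,-0.365,-0.02,0,0,0,0],[-0.425,-0.395,-0.02,0,0,0,0]]' 20 && python3 -m handwheel '[[0,0,-0.01,0,-8,-1,0],[0,0,-0.02,0,-16,-2,0],[0,0,-0.02,0,-24,-4,0],[0,0,-0.02,0,-32,-4,0],[0,0,-0.02,0,-40,-4,0],[0,0,-0.02,0,-45,-4,0],[0,0,-0.02,0,-45,-4,0]]'; python3 -c "
from h import *
print(np.round(get_state()['joint_positions'],3))"
```

```text
t: 1.4
tool_pos: [0.4813, 0.1177, 0.2515]
eef_rot: [-3.141, 0.0, 2.845]
wrist_force: [1.2, 0.3, 0.4]
finger_gap: -0.0
finger_force: 0.0
t: 2.1
tool_pos: [0.4804, 0.1204, 0.2715]
eef_rot: [-3.106, 0.788, 2.935]
wrist_force: [-0.9, -1.0, -1.1]
finger_gap: -0.0003
finger_force: 0.0
[-0.332 -0.076 -0.406  2.409  1.159  0.675 -0.296]
```

```bash
python3 -m handwheel '[[-0.016,0,0.016,0,-8,0,0],[-0.032,0,0.032,0,-16,0,0],[-0.048,0,0.048,0,-24,0,0],[-0.064,0,0.064,0,-32,0,0],[-0.064,0,0.064,0,-40,0,0],[-0.064,0,0.064,0,-42,0,0],[-0.064,0,0.064,0,-42,0,0],[-0.064,0,0.064,0,-42,0,0]]'; python3 - <<'E'
from h import *
from scipy.spatial.transform import Rotation as Ro
np.set_printoptions(precision=4,suppress=True)
s=get_state();R=Ro.from_euler('xyz',s['eef_rot']).as_matrix();print(R);print(s['joint_positions'])
g=np.array([[.988,.153,0],[-.153,.988,0],[0,0,1]])
T=np.c_[-np.array([0,0,1]),g[:,1],g[:,0]]
print('turn to target deg',Ro.from_matrix(R.T@T).as_rotvec()*57.3)
gx,gy=g[:,0],g[:,1]
P=np.array([.657,.096,.12])-.05*gx
print(P,'shift',R.T@(P-s['tool_pos']))
E
```

```text
t: 2.9
tool_pos: [0.5934, 0.1263, 0.2684]
eef_rot: [-2.671, 1.249, -2.889]
wrist_force: [1.4, 1.2, 0.3]
finger_gap: -0.0
finger_force: 0.0
[[-0.3065  0.1932  0.9321]
 [-0.0792  0.9706 -0.2272]
 [-0.9486 -0.1434 -0.2822]]
[ 0.3787  1.0239 -1.3965  2.4224  2.3051  1.9065 -0.5475]
turn to target deg [ -3.6235 -16.717    7.8345]
[0.6076 0.1037 0.12  ] shift [0.1382 0.0021 0.0603]
```

```bash
python3 -m handwheel '[[0.02,0.001,0.009,0,-2,1,0],[0.04,0.001,0.018,-1,-4,2,0],[0.06,0.002,0.026,-1,-6,3,0],[0.08,0.002,0.035,-2,-8,4,0],[0.1,0.002,0.04,-2,-10,5,0],[0.12,0.002,0.045,-3,-12,6,0],[0.138,0.002,0.05,-4,-14,7,0],[0.138,0.002,0.05,-4,-16,8,0],[0.138,0.002,0.05,-4,-17,8,0],[0.138,0.002,0.05,-4,-17,8,0]]'; cat > go.py <<'E'
from h import *
import sys
from scipy.spatial.transform import Rotation as Ro
np.set_printoptions(precision=4,suppress=True)
s=get_state();R=Ro.from_euler('xyz',s['eef_rot']).as_matrix();print('toolz',R[:,2],'toolx',R[:,0]);print(s['joint_positions'])
g=np.array([[.988,.153,0],[-.153,.988,0],[0,0,1]])
T=np.c_[-np.array([0,0,1]),g[:,1],g[:,0]]
print('turn',Ro.from_matrix(R.T@T).as_rotvec()*57.3)
L=np.array([.657,.096,0]);print('tcp rel lip (guard)',g.T@(s['tool_pos']-L))
print('guard axes in tool x,y,z:\n',(R.T@g).T)
E
python3 go.py; python3 -c "
from h import *
cv2.imwrite('pics/s1.png',cam('scene')[4][:,:,::-1])"
```

```text
t: 3.9
tool_pos: [0.5971, 0.1077, 0.1219]
eef_rot: [-0.291, 1.568, -0.433]
wrist_force: [0.0, 0.1, 0.5]
finger_gap: 0.0004
finger_force: 0.0
toolz [ 0.9899 -0.1415  0.0028] toolx [ 0.0027 -0.0012 -1.    ]
[-0.376   1.1573 -0.2605  2.3699  2.4632  2.0114 -1.6085]
turn [0.6677 0.1609 0.0472]
tcp rel lip (guard) [-0.0609  0.0024  0.1219]
guard axes in tool x,y,z:
 [[ 0.0028 -0.0116  0.9997]
 [-0.0008  0.9997  0.0117]
 [-1.     -0.0008  0.0028]]
```

View pics/s1.png

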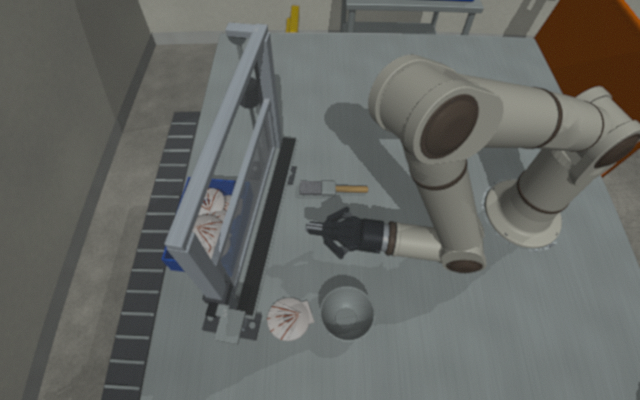

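The picture shows the tool level, with closed fingers at (315,228) pointing at the lip and clear of the brush and bowl. I'll slide in beneath the lip.

```bash
python3 -m handwheel '[[0.004,0,0.015,0,0,0,0],[0.005,0,0.03,0,0,0,0],[0.005,0,0.045,0,0,0,0],[0.005,0,0.06,0,0,0,0],[0.005,0,0.072,0,0,0,0],[0.005,0,0.084,0,0,0,0],[0.005,0,0.084,0,0,0,0]]' && python3 -m handwheel '[[-0.004,0,0,0,0,0,0],[-0.008,0,0,0,0,0,0],[-0.012,0,0,0,0,0,0],[-0.015,0,0,0,0,0,0],[-0.015,0,0,0,0,0,0]]'; python3 go.py
```

```text
t: 4.65
tool_pos: [0.6815, 0.0926, 0.1183]
eef_rot: [0.302, 1.567, 0.155]
wrist_force: [-0.9, 0.8, 0.8]
finger_gap: -0.0002
finger_force: 0.0
t: 5.15
tool_pos: [0.68, 0.094, 0.133]
eef_rot: [0.252, 1.568, 0.108]
wrist_force: [0.6, -0.5, -0.8]
finger_gap: -0.0001
finger_force: 0.0
toolz [ 0.9896 -0.1441  0.0024] toolx [ 0.0025  0.0003 -1.    ]
[-0.3196  1.064  -0.173   2.2627  2.5833  1.8042 -1.5369]
turn [ 0.5175  0.1383 -0.0363]
tcp rel lip (guard) [0.0231 0.0016 0.133 ]
guard axes in tool x,y,z:
 [[ 0.0024 -0.009   0.9997]
 [ 0.0006  0.9997  0.009 ]
 [-1.      0.0006  0.0024]]
```

```bash
python3 -m handwheel '[[-0.004,0,0,0,0,0,0],[-0.008,0,0,0,0,0,0],[-0.012,0,0,0,0,0,0],[-0.016,0,0,0,0,0,0],[-0.016,0,0,0,0,0,0]]' && python3 -m handwheel '[[-0.005,0,0,0,0,0,0],[-0.01,0,0,0,0,0,0],[-0.015,0,0,0,0,0,0],[-0.02,0,0,0,0,0,0],[-0.025,0,0,0,0,0,0],[-0.03,0,0,0,0,0,0],[-0.035,0,0,0,0,0,0],[-0.04,0,0,0,0,0,0],[-0.045,0,0,0,0,0,0],[-0.045,0,0,0,0,0,0],[-0.045,0,0,0,0,0,0]]'; python3 go.py
python3 - <<'E'
from h import *
a=cam('scene')[4][:,:,::-1];b=cam('top')[4][:,:,::-1]
cv2.imwrite('pics/s2.png',a);cv2.imwrite('pics/t2.png',b)
f=lambda i,k:cv2.resize(i,None,fx=k,fy=k,interpolation=cv2.INTER_CUBIC)
c=np.zeros((600,800,3),np.uint8);c[:320,:400]=f(a[270:350,190:290],4);c[:320,400:]=f(a[120:200,240:340],4);B=f(b[115:205,140:400],3);c[325:595,:780]=B
cv2.imwrite('pics/crop2.png',c)
E
```

```text
t: 5.65
tool_pos: [0.68, 0.0938, 0.1489]
eef_rot: [0.263, 1.569, 0.118]
wrist_force: [0.3, 0.3, -3.1]
finger_gap: 0.0004
finger_force: 1.2
t: 6.75
tool_pos: [0.6803, 0.0934, 0.195]
eef_rot: [0.144, 1.565, -0.001]
wrist_force: [-0.1, -0.1, -0.5]
finger_gap: -0.0
finger_force: 0.0
toolz [ 0.9894 -0.1453  0.0053] toolx [ 0.0053 -0.     -1.    ]
[-0.3113  0.905  -0.1906  2.3247  2.5664  1.7238 -1.489 ]
turn [ 0.446   0.3024 -0.0452]
tcp rel lip (guard) [0.0234 0.001  0.195 ]
guard axes in tool x,y,z:
 [[ 0.0053 -0.0078  0.9997]
 [ 0.0008  0.9997  0.0078]
 [-1.      0.0008  0.0053]]
```

View pics/crop2.png

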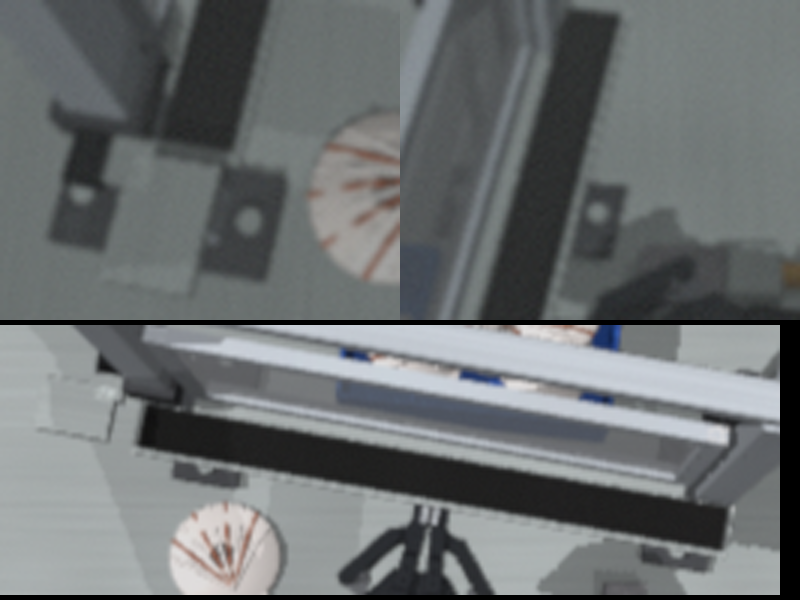

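The window is rising. The rubber strip's left end is now at crop (150,405) to (138,450) in the top view, still slightly below the plate. Top-camera parallax is weak, so I'll push a little more, withdraw downward and back, and compare the heights with the wrist camera.

```bash
python3 -m handwheel '[[-0.003,0,0,0,0,0,0],[-0.006,0,0,0,0,0,0],[-0.01,0,0,0,0,0,0],[-0.01,0,0,0,0,0,0],[-0.005,0,0,0,0,0,0],[0.005,0,0,0,0,0,0],[0.01,0,-0.02,0,0,0,0],[0.01,0,-0.05,0,0,0,0],[0.01,0,-0.09,0,0,0,0],[0.01,0,-0.13,0,0,0,0],[0.01,0.0,-0.13,0,0,0,0]]'; python3 - <<'E'
from h import *
np.set_printoptions(precision=4,suppress=True)
s=get_state();c=cam('wrist');print(s['tool_pos'],s['eef_rot']);print('cam',-c[2].T@c[3],'axes',c[2]);print(c[0])
cv2.imwrite('pics/w1.png',c[4][:,:,::-1])
print(proj(c,[(.693,.334,.228),(.7,.388,.228),(.69,.32,.216),(.657,.096,.216)]))
E
python3 go.py
```

```text
t: 7.95
tool_pos: [0.5703, 0.1282, 0.1648]
eef_rot: [0.546, 1.56, 0.377]
wrist_force: [-0.9, 1.0, 0.5]
finger_gap: -0.0004
finger_force: 0.0
[0.5703 0.1282 0.1648] [0.5465 1.5602 0.3767]
cam [0.4307 0.1528 0.0914] axes [[ 0.169   0.9856  0.0057]
 [-0.2931  0.0447  0.955 ]
 [ 0.941  -0.163   0.2964]]
[[356.4649   0.     321.6844]
 [  0.     356.4649 199.3169]
 [  0.       0.       1.    ]]
[[613.7991 279.93  ]
 [676.4769 278.5367]
 [601.2574 266.7979]
 [298.3298 268.1335]]
toolz [ 0.9863 -0.1646  0.0118] toolx [ 0.0121  0.0008 -0.9999]
[-0.4395  1.0634 -0.3441  2.4228  2.3107  2.0157 -1.5958]
turn [-0.6729  0.6787 -0.1544]
tcp rel lip (guard) [-0.0906  0.0203  0.1658]
guard axes in tool x,y,z:
 [[ 0.0119  0.0117  0.9996]
 [ 0.0026  0.9997 -0.0118]
 [-0.9999  0.0028  0.0118]]
```

View pics/w1.png

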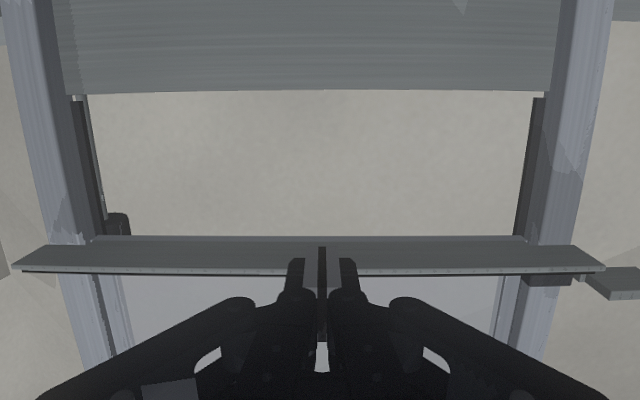

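The wrist view is upside down, so rows grow upward in the world. The lip's left end is at (603,267) and the pointer plate's near corner is around (609,293), higher than the lip. I'll zoom in on that area for a careful reading.

```bash
python3 - <<'E'
import cv2,numpy as np
a=cv2.imread('pics/w1.png')[245:310,560:640]
a=cv2.convertScaleAbs(a,alpha=1.5);cv2.imwrite('pics/w1c.png',cv2.resize(a,None,fx=9,fy=9,interpolation=cv2.INTER_NEAREST))
E
```

```text
(no output)
```

View pics/w1c.png

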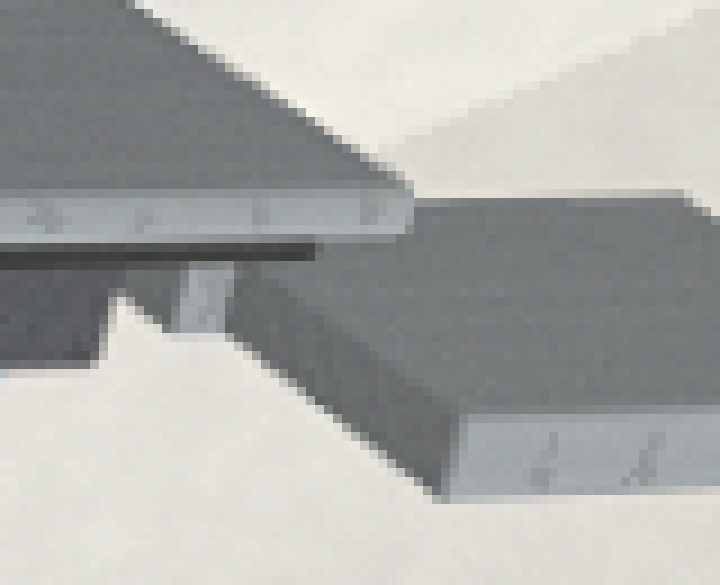

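The plate's lower front inner corner is at (610.7,290.4). The lip's lower left corner is at (605.2,265.3).

```bash
python3 - <<'E'
from h import *
np.set_printoptions(precision=4,suppress=True)
c=cam('wrist');gx=np.array([.988,-.153,0])
r=np.c_[norm(c,[(605.2,265.3),(610.7,290.4)]),np.ones(2)]@c[2];o=-c[2].T@c[3]
L=np.array([.657,.096,0])
P=o+r*(((L-o)@gx)/(r@gx))[:,None];print(P)
# scale check: triangulate with distance from lip half-length 230mm
print((P-L)@np.array([.153,.988,0]))
E
```

```text
[[0.6928 0.3274 0.217 ]
 [0.6945 0.338  0.2391]]
[0.2341 0.2449]
```

```bash
python3 -m handwheel '[[0,-0.005,0.02,0,0,0,0],[0,-0.01,0.04,0,0,0,0],[0,-0.015,0.06,0,0,0,0],[0,-0.02,0.07,0,0,0,0],[0,-0.02,0.07,0,0,0,0]]'; python3 go.py
```

```text
t: 8.55
tool_pos: [0.6381, 0.0971, 0.1703]
eef_rot: [-0.046, 1.552, -0.212]
wrist_force: [0.4, 1.0, 0.1]
finger_gap: 0.0
finger_force: 0.0
toolz [ 0.9861 -0.1653  0.0187] toolx [ 0.0183 -0.0039 -0.9998]
[-0.3592  1.0031 -0.2202  2.3584  2.4802  1.867  -1.5497]
turn [-0.7133  1.0696  0.0556]
tcp rel lip (guard) [-0.0188 -0.0018  0.1703]
guard axes in tool x,y,z:
 [[ 0.0187  0.0125  0.9995]
 [-0.0011  0.9997 -0.0124]
 [-0.9998 -0.0009  0.0187]]
```

```bash
python3 -m handwheel '[[0,0,0.015,0,1,0,0],[0,0,0.03,0,1,0,0],[0,0,0.042,0,1,0,0],[-0.01,0,0.042,0,1,0,0],[-0.02,0,0.042,0,1,0,0],[-0.028,0,0.042,0,1,0,0],[-0.033,0,0.042,0,1,0,0],[-0.038,0,0.042,0,1,0,0],[-0.043,0,0.042,0,1,0,0],[-0.048,0,0.042,0,1,0,0],[-0.051,0,0.042,0,1,0,0],[-0.051,0,0.042,0,1,0,0]]'; python3 go.py
```

```text
t: 9.75
tool_pos: [0.6778, 0.0919, 0.2212]
eef_rot: [2.639, 1.569, 2.475]
wrist_force: [-1.2, 0.8, -2.0]
finger_gap: 0.0001
finger_force: 1.1
toolz [ 0.9866 -0.1633 -0.0015] toolx [-0.0013  0.0011 -1.    ]
[-0.3174  0.827  -0.2038  2.3463  2.5251  1.6734 -1.462 ]
turn [-0.5957 -0.0851 -0.0473]
tcp rel lip (guard) [ 0.0211 -0.0008  0.2212]
guard axes in tool x,y,z:
 [[-0.0015  0.0104  0.9997]
 [ 0.0008  0.9997 -0.0104]
 [-1.      0.0008 -0.0015]]
```

```bash
python3 -m handwheel '[[0.005,0,0,0,0,0,0],[0.015,0,0,0,0,0,0],[0.03,0,-0.02,0,0,0,0],[0.04,0.005,-0.05,0,0,0,0],[0.05,0.03,-0.08,0,0,0,0],[0.05,0.06,-0.1,0,0,0,0],[0.05,0.06,-0.1,0,0,0,0],[0.05,0.06,-0.1,0,0,0,0]]'; python3 go.py; python3 - <<'E'
from h import *
c=cam('wrist');cv2.imwrite('pics/w2.png',c[4][:,:,::-1])
P=proj(c,[(.6928,.3274,.234),(.6945,.338,.238)]);print(P)
u,v=np.clip(P.mean(0).astype(int)-[40,33],0,[560,335])
print(u,v);a=cv2.convertScaleAbs(c[4][v:v+65,u:u+80,::-1],alpha=1.5)
cv2.imwrite('pics/w2c.png',cv2.resize(a,None,fx=9,fy=9,interpolation=cv2.INTER_NEAREST))
E
```

```text
t: 10.55
tool_pos: [0.5889, 0.168, 0.1702]
eef_rot: [2.85, 1.569, 2.686]
wrist_force: [-0.5, 0.0, -0.1]
finger_gap: -0.0002
finger_force: 0.0
toolz [ 0.9867 -0.1628 -0.002 ] toolx [-0.0019  0.0009 -1.    ]
[-0.4781  1.0128 -0.3655  2.3588  2.2789  1.9299 -1.5172]
turn [-0.5686 -0.1164 -0.0356]
tcp rel lip (guard) [-0.0783  0.0608  0.1702]
guard axes in tool x,y,z:
 [[-0.002   0.0099  0.9997]
 [ 0.0006  0.9997 -0.0099]
 [-1.      0.0006 -0.002 ]]
[[561.46035944 291.88370456]
 [573.96107069 296.29099152]]
527 261
```

View pics/w2c.png

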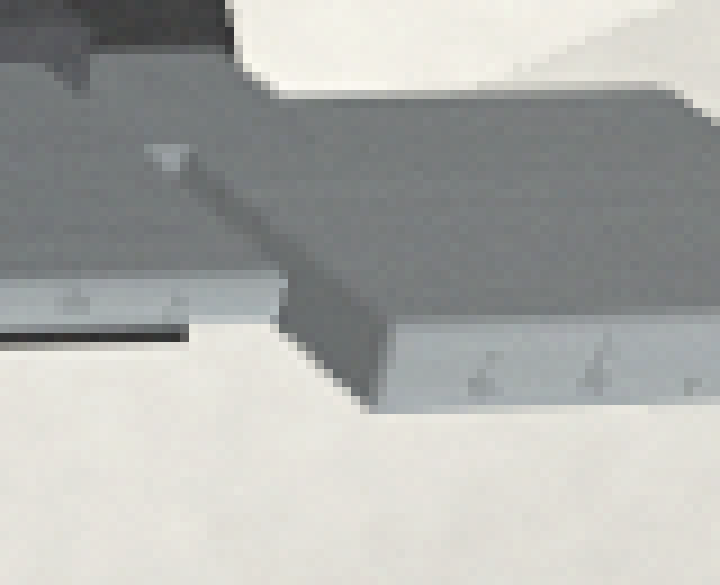

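The zoomed view shows the lip's lower corner at (558.4,290.5) and the mark at (569.8,295.8), so the window is still a few mm low.

```bash
python3 - <<'E'
from h import *
np.set_printoptions(precision=4,suppress=True)
c=cam('wrist');gx=np.array([.988,-.153,0])
r=np.c_[norm(c,[(557.9,290),(569.3,295.3)]),np.ones(2)]@c[2];o=-c[2].T@c[3]
L=np.array([.657,.096,0])
P=o+r*(((L-o)@gx)/(r@gx))[:,None];print(P,(P-L)@np.array([.153,.988,0]))
E
python3 -m handwheel '[[0,-0.015,0,0,0,0,0],[0,-0.035,0.015,0,0,0,0],[0,-0.06,0.04,0,0,0,0],[0,-0.06,0.06,0,0,0,0],[0,-0.06,0.08,0,0,0,0],[0,-0.06,0.099,0,0,0,0],[-0.015,-0.06,0.099,0,0,0,0],[-0.03,-0.06,0.099,0,0,0,0],[-0.045,-0.06,0.099,0,0,0,0],[-0.045,-0.06,0.099,0,0,0,0]]'; python3 go.py
```

```text
[[0.6921 0.3225 0.2322]
 [0.6936 0.3322 0.2368]] [0.2291 0.239 ]
t: 11.65
tool_pos: [0.6769, 0.0888, 0.218]
eef_rot: [0.519, 1.57, 0.351]
wrist_force: [-1.3, 0.5, -0.4]
finger_gap: 0.0003
finger_force: 0.0
toolz [ 0.9859 -0.1672  0.0007] toolx [ 0.0008  0.0003 -1.    ]
[-0.323   0.8373 -0.1934  2.3463  2.5234  1.6813 -1.4734]
turn [-0.823   0.0411 -0.0231]
tcp rel lip (guard) [ 0.0208 -0.0041  0.218 ]
guard axes in tool x,y,z:
 [[ 0.0007  0.0144  0.9997]
 [ 0.0004  0.9997 -0.0144]
 [-1.      0.0004  0.0007]]
```

```bash
python3 -m handwheel '[[-0.002,0,0,0,0,0,0],[-0.004,0,0,0,0,0,0],[-0.0055,0,0,0,0,0,0],[-0.007,0,0,0,0,0,0],[-0.007,0,0,0,0,0,0],[-0.007,0,0,0,0,0,0]]'; python3 -m handwheel '[[0.005,0,0,0,0,0,0],[0.015,0,0,0,0,0,0],[0.03,0,-0.02,0,0,0,0],[0.04,0.005,-0.05,0,0,0,0],[0.053,0.03,-0.08,0,0,0,0],[0.053,0.06,-0.1,0,0,0,0],[0.053,0.06,-0.1,0,0,0,0],[0.053,0.06,-0.1,0,0,0,0]]';  python3 - <<'E'
from h import *
c=cam('wrist');cv2.imwrite('pics/w3.png',c[4][:,:,::-1])
P=proj(c,[(.692,.3225,.2365),(.6936,.3322,.2368)]);print(P)
u,v=np.clip(P.mean(0).astype(int)-[40,33],0,[560,335])
print(u,v);a=cv2.convertScaleAbs(c[4][v:v+65,u:u+80,::-1],alpha=1.5)
cv2.imwrite('pics/w3c.png',cv2.resize(a,None,fx=9,fy=9,interpolation=cv2.INTER_NEAREST))
E
```

```text
t: 12.25
tool_pos: [0.6768, 0.0915, 0.2215]
eef_rot: [-3.107, 1.566, 3.011]
wrist_force: [2.4, -0.9, -5.2]
finger_gap: -0.0002
finger_force: 2.2
t: 13.05
tool_pos: [0.5877, 0.1688, 0.1693]
eef_rot: [2.708, 1.568, 2.545]
wrist_force: [-1.3, -0.6, 0.6]
finger_gap: 0.0
finger_force: 0.0
[[552.19715469 295.10670169]
 [564.61926082 295.07360044]]
518 262
```

View pics/w3c.png

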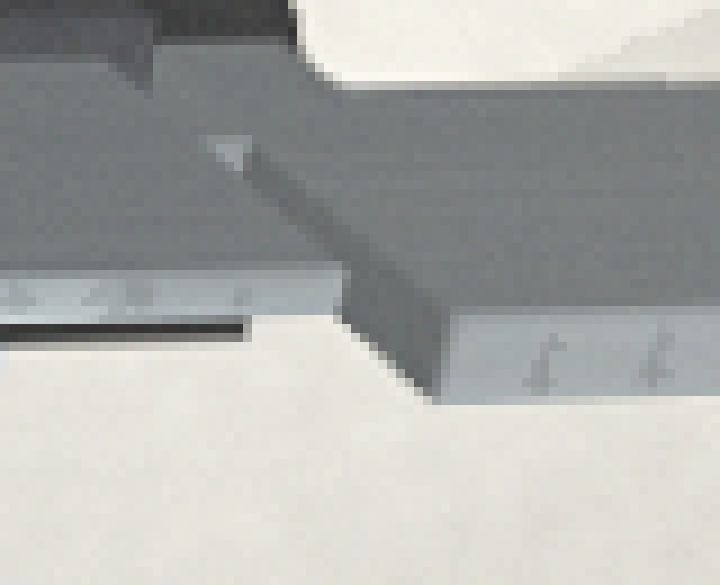

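The mark is at row 296.3 and the lip corner at 291.3, so the gap is still about 4.3 mm. The last push stopped at TCP z 0.2215, so I need about 0.2258, and I'll push against the measured height.

```bash
python3 -m handwheel '[[0,-0.015,0,0,0,0,0],[0,-0.035,0.015,0,0,0,0],[0,-0.06,0.04,0,0,0,0],[0,-0.06,0.06,0,0,0,0],[0,-0.06,0.08,0,0,0,0],[0,-0.06,0.099,0,0,0,0],[-0.015,-0.06,0.099,0,0,0,0],[-0.03,-0.06,0.099,0,0,0,0],[-0.045,-0.06,0.099,0,0,0,0],[-0.045,-0.06,0.099,0,0,0,0]]';  python3 -m handwheel '[[-0.003,0,0,0,0,0,0],[-0.005,0,0,0,0,0,0],[-0.007,0,0,0,0,0,0],[-0.009,0,0,0,0,0,0],[-0.009,0,0,0,0,0,0]]'; python3 -m handwheel '[[0,0,0,0,0,0,0]]'
```

```text
t: 14.1
tool_pos: [0.676, 0.0887, 0.2171]
eef_rot: [0.356, 1.57, 0.188]
wrist_force: [-0.9, 0.4, 0.7]
finger_gap: 0.0
finger_force: 0.0
t: 14.6
tool_pos: [0.6758, 0.0915, 0.2225]
eef_rot: [-3.111, 1.566, 3.007]
wrist_force: [2.6, -1.4, -5.9]
finger_gap: -0.0002
finger_force: 2.1
t: 14.7
tool_pos: [0.6758, 0.0915, 0.2226]
eef_rot: [-3.083, 1.567, 3.035]
wrist_force: [1.6, -1.6, -4.6]
finger_gap: 0.0001
finger_force: 2.2
```

```bash
python3 -m handwheel '[[-0.001,0,0,0,0,0,0],[-0.002,0,0,0,0,0,0],[-0.002,0,0,0,0,0,0],[-0.002,0,0,0,0,0,0]]'; python3 -m handwheel '[[-0.0005,0,0,0,0,0,0],[-0.001,0,0,0,0,0,0],[-0.001,0,0,0,0,0,0]]'
```

```text
t: 15.1
tool_pos: [0.6758, 0.0915, 0.2256]
eef_rot: [3.059, 1.568, 2.894]
wrist_force: [0.7, -2.3, -4.0]
finger_gap: -0.0
finger_force: 2.1
t: 15.4
tool_pos: [0.6759, 0.0919, 0.2267]
eef_rot: [2.955, 1.569, 2.79]
wrist_force: [0.2, -1.9, -4.6]
finger_gap: -0.0003
finger_force: 2.1
```

```bash
python3 -m handwheel '[[0.005,0,0,0,0,0,0],[0.015,0,0,0,0,0,0],[0.03,0,-0.02,0,0,0,0],[0.04,0.005,-0.05,0,0,0,0],[0.055,0.03,-0.08,0,0,0,0],[0.055,0.06,-0.1,0,0,0,0],[0.055,0.06,-0.1,0,0,0,0],[0.055,0.06,-0.1,0,0,0,0]]';  python3 - <<'E'
from h import *
c=cam('wrist');cv2.imwrite('pics/w4.png',c[4][:,:,::-1])
P=proj(c,[(.692,.3225,.2365),(.6936,.3322,.2368)]);print(P)
u,v=np.clip(P.mean(0).astype(int)-[40,33],0,[560,335])
print(u,v);a=cv2.convertScaleAbs(c[4][v:v+65,u:u+80,::-1],alpha=1.5)
cv2.imwrite('pics/w4c.png',cv2.resize(a,None,fx=9,fy=9,interpolation=cv2.INTER_NEAREST))
E
```

```text
t: 16.2
tool_pos: [0.5868, 0.1695, 0.1715]
eef_rot: [2.36, 1.568, 2.198]
wrist_force: [-0.2, 0.2, -0.1]
finger_gap: 0.0
finger_force: 0.0
[[551.23912365 291.45699529]
 [563.65796757 291.42723697]]
517 258
```

View pics/w4c.png

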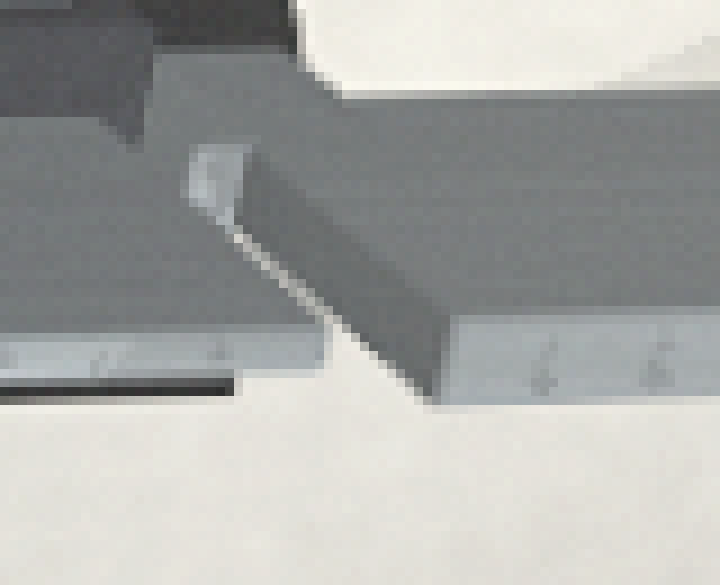

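The lip is now about 1.2 mm above the mark (lip row about 294, mark row about 292.5), which is level to within about a millimetre. Before handing in, I'll check that the loose items haven't moved.

```bash
python3 - <<'E'
from h import *
a=cv2.imread('pics/top0.png');b=cam('top')[4][:,:,::-1]
for n,(x,y,w,h) in dict(shell=(190,170,55,50),bowl=(183,215,60,55),brush=(335,195,25,80)).items():
    A=np.float32(cv2.cvtColor(a[y:y+h,x:x+w],6));B=np.float32(cv2.cvtColor(np.ascontiguousarray(b[y:y+h,x:x+w]),6))
    print(n,cv2.phaseCorrelate(A,B),np.median(abs(A-B)))
E
```

```text
shell ((-0.09794320052307981, -0.2127202530449921), 0.8744201908111572) 7.0
bowl ((-0.34259223967664454, -0.09829224379004842), 0.49873847272661) 9.0
brush ((0.467266879522521, -0.04199209650936098), 0.997172928571701) 9.0
```

```bash
python3 -c "
from plant import bot
print(bot.sign_off())"
```

```text
the job is handed in; nothing more can be done
None
```

I pushed the window up from beneath its lip and left it standing about 1 mm above the pointer plate, level to within roughly a millimetre; the fingers are clear, and the top camera showed no sign that the shell, brush or bowl had moved.

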